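# Put the washed pots back into the topping rail and lid them

### The arm

A 6-joint arm with a two-finger parallel gripper is mounted at the origin on a cart in front of the work surface, level with it; the furniture and walls round the work are solid. World frame = base frame: x ahead of the robot, y to its left, z up, the work surface at z = 0. Lengths are in m, angles in degrees, forces in N, time in s.
With the tool pointing down it reaches from about 0.3 to 0.75 m from the base axis. Payload 8.5 kg.
Tool frame: the origin (TCP) lies midway between the tips of the shut fingers; the grasp point (between the pads) lies 19 mm behind it; z points along the fingers, y is the line along which they close (so a half turn about z gives the same grasp; the last joint's range is limited). The gripper opens to 85 mm and grips with 20 to 120 N. Pads are 22 mm wide; open, the fingers measure 114 mm over their backs; the gripper's body (76 mm by 85 mm) begins 54 mm behind the grasp point. The pads swing forward as they close: fully open they stand 13 mm farther back than shut.
Start: joints at [58.768, 21.807, 74.336, -0, 83.858, -12.336], TCP at [0.178, 0.52, 0.231] pointing down, gripper open.
Joint ranges: [-178.18, 178.18], [-50.72, 133.34], [12.68, 142.11], [-81.47, 261.47], [9.98, 163.14], [-165.26, 165.26]. Speed limits (degrees/s): [136.94, 136.94, 180, 180, 180, 180].

### API

Orientations are given as a 3x3 rotation matrix whose columns are the frame's x, y, z axes.
In Python, from rig import env, viewer, recognise, pinpoint gives the robot as it stands.
- The arm moves only by the tool move_arm, never from a script. Its argument "plan" is text: rows parted by semicolons, each of 7 numbers parted by spaces: the shift along the tool's x, y, z in m, then the turn, a rotation vector about the tool's x, y, z in rad, then the finger opening in m, from 0 to 0.0854. A call has 1 to 12 rows; each row shifts and turns the commanded pose from where the row before left it, along the tool's axes as they then stand; what a row does not reach is not made up. A row lasts 1/8 s, in which the tool goes at most 62.5 mm and 10.7 degrees, less where a joint would pass 70% of its speed; a pose out of reach is approached as far as the arm can. A call is refused whole if a number of a shift passes 0.0625 or a number of a turn 0.188, either way. A call with a gripper value outside its range is refused whole. The fingers move at their own pace and stop on an object; "grip_force" is the grip in N (left out, the last holds). Time passes only in rows, so rows that do not move let the fingers close. It gives the time, the measured TCP pose, the force, the opening and the grip force at its end, in the units of the state.
- env.observe(): the state, without advancing time (a new reading comes with each control period).
- viewer.get_image(name): name is "side" or "top" or "wrist"; returns (picture, depth): 384x512x3 uint8, red, green, blue; 384x512 float32, m along the optical axis (not along the pixel's ray), 0 where there is no reading.
- viewer.calibration(name): a dict with "fx", "fy", "cx", "cy" (pixels), "R" (3x3) and "t" (3): a world point X has camera coordinates R X + t. Camera axes: x right, y down, z forward; pixel columns grow to the right and rows downward; lengths in m; the calibration is good to about 2 mm. A picture is of the moment at which its call begins: read the wrist's pose just before it. calibration takes no time and is no camera call; for the wrist camera it gives the pose at the moment of the call.
- env.close_job(): hands the job in; it is judged then, once.
Trained networks look in the newest picture that a camera, given by its name, has taken for a name from the list of things; names that differ only in an ending like _2 or _b are one class to them, and where a whole thing is asked for, a point or a joint stands for the part that bears it (a point fixed in the world has none). Each returns a list of dicts, best first, with "conf" (0 to 1); they miss things now and then, are a little off and sometimes report something else, mostly with a low value. They report only what shows in the picture. A call takes as long as a camera call. They do not tell look-alikes from the thing itself.
- recognise(camera, name): "extent" ([centre column, centre row, width, height] in pixels, round what is visible of it).
- pinpoint(camera, name): "pixel" ([column, row] in pixels: a listed point, or the origin of a listed thing).
The state is a dict: "time_s": time; "q": joint angles; "qvel": joint speeds; "joint_efforts": joint torques, N m; "position": TCP position; "tool_rot": TCP orientation; "ft_force": force on the tool from outside, world axes, zero at the start; "wrist_torque": the same for the moment, N m; "grip_width": finger opening in m; "gripper_force": force on a finger pad.
Only numpy, scipy, OpenCV 4.12 (cv2) and the standard library are available. Lean on these libraries where they do the work, as an engineer would, in place of code of your own. Each camera call takes 0.05 s, during which the arm holds its last target. There are 200 camera calls.

### The job

The washed steel pots go back into the topping rail: hang each of the two loose pots, upright and fully down on its flange, in the empty well of its size, and only then, once a pot hangs in its well, close it with the lid of its size, seated flat. Leave the big covered pot that already hangs in the rail, the dough ring and the deli tub where they are, and let go of everything at the end.

Things in the scene. Friction and masses are not known exactly. Their poses are not given: they have to be found in the camera images.
- rail: Fixed: the topping rail, a low open stainless housing on the table, 136 mm (its x) by 352 mm (its y) and 60 mm high, with a wire handle at each end reaching 26 mm farther out along y. Its top holds three plates side by side along y, centres 109 mm apart (at y = -109, 0 and +109 mm), each with one round well. Origin: centre of the underside.
- well_small: Fixed plate, 111 x 105 mm, 6 mm thick, in one of the rail's three bays (which one varies), with a round through hole of 49 mm diameter at its centre: the well of the small pot. Its top is 60 mm above the table, with 40 mm of empty room below. Origin: centre of the hole at the plate's underside, 54 mm above the table; z up, y along the rail.
- well_medium: Fixed plate, 111 x 105 mm, 6 mm thick, in one of the rail's three bays (which one varies), with a round through hole of 63 mm diameter at its centre: the well of the medium pot. Its top is 60 mm above the table, with 40 mm of empty room below. Origin: centre of the hole at the plate's underside, 54 mm above the table; z up, y along the rail.
- pot_small: Round open steel pot, the smaller loose one, upright, 82 mm tall, 0.12 kg. Outer diameter 44 mm (mouth 39 mm inside), tapering below to 32 mm at the bottom. A flange, 60 mm across, runs round it from 45 to 49 mm above the underside; in its well the pot hangs by it, underside 15 mm above the table. Grasp the neck from outside, above the flange. Origin: centre of underside, z up.
- pot_medium: Round open steel pot, the larger loose one, upright, 82 mm tall, 0.17 kg. Outer diameter 58 mm (mouth 53 mm inside), tapering below to 46 mm at the bottom. A flange, 74 mm across, runs round it from 45 to 49 mm above the underside; in its well the pot hangs by it, underside 15 mm above the table. Grasp the neck from outside, above the flange. Origin: centre of underside, z up.
- lid_small: Lid of the small pot, knob up on the table, 0.05 kg: steel disc 48 mm across, 10 to 13.5 mm above the underside; below it a tapered plug (34 mm across, 22 mm at its foot) that drops into the pot's mouth; on top a black knob 17 mm across, up to 37 mm. When seated, disc on the pot's rim, its origin is 72 mm above the pot's. Origin: centre of the plug's underside, z up.
- lid_medium: Lid of the medium pot, knob up on the table, 0.07 kg: steel disc 62 mm across, 10 to 13.5 mm above the underside; below it a tapered plug (48 mm across, 36 mm at its foot) that drops into the pot's mouth; on top a black knob 17 mm across, up to 37 mm. When seated, disc on the pot's rim, its origin is 72 mm above the pot's. Origin: centre of the plug's underside, z up.
- pot_big: The big pot, already hanging in the third well of the rail with its lid on: neck 70 mm in diameter, lid 74 mm, flange 86 mm, its knob reaching 124 mm above the table. Not to be moved. Origin: centre of its underside, 15 mm above the table.
- dough_ring: Bystander: a plain steel dough cutter ring without a bottom, 66 mm in diameter, 40 mm high, standing among the pots and lids. Not to be moved. Origin: centre of the underside.
- deli_tub: Bystander: a small deli tub with a white snap lid, 68 mm in diameter, 56 mm high, standing among the pots and lids. Not to be moved. Origin: centre of the underside.
There are look-alikes about, which are no part of the job. What is shaped like the lid_small but blue or yellow is not meant.

How it is judged:
By the outcome, as a careful person would: the job done as asked, in the order asked, and still so for the second after the job is handed in, with the robot touching nothing.
It also fails if it takes over 109 s, if anything falls off the work surface, if the arm or the gripper's body presses on something with over 40 N, if the wrist force passes 120 N, or if a joint passes its speed limit or range.

## Working session

There is one attempt and no reset: what is moved stays moved. The work goes in short steps, Python scripts to look and compute and a tool call to move; the robot and the scene stay as the last step left them, time stands still between calls to the robot, and variables do not carry over. Pictures are saved under pics/ and viewed, at most 14 in all, crops included, and the job is handed in when it is done.

Besides the shell and the picture viewer there is one more tool, called after "Call:" as name(argument=value, ...) on one line, values as JSON. move_arm: Moves the arm, as the interface text tells. Its arguments: {"type":"object","properties":{"plan":{"type":"string"},"grip_force":{"type":"number"}},"required":["plan"]}

```bash
mkdir -p pics; ls
cat > h.py <<'E'
from rig import env, viewer, recognise, pinpoint
import numpy as np, cv2
def snap(n,f=None):
    c=viewer.calibration(n); im,d=viewer.get_image(n)
    if f: cv2.imwrite('pics/'+f,im[:,:,::-1])
    return im,d,c
def world(c,u,v,z):
    return c['R'].T@(np.array([(u-c['cx'])/c['fx'],(v-c['cy'])/c['fy'],1])*z-c['t'])
def cloud(c,d):
    v,u=np.indices(d.shape)
    P=np.stack([(u-c['cx'])/c['fx']*d,(v-c['cy'])/c['fy']*d,d],-1)-c['t']
    W=P@c['R']; W[d==0]=np.nan
    return W
def onplane(c,u,v,h):
    r=c['R'].T@np.array([(u-c['cx'])/c['fx'],(v-c['cy'])/c['fy'],1]); o=-c['R'].T@c['t']
    return o+r*(h-o[2])/r[2]
E
python3 - <<'E'
from h import *
ims={}
for n in ['top','side']:
    im,d,c=snap(n,n+'0.png'); W=cloud(c,d)
    np.savez('/tmp/'+n,im=im,W=W)
    print(n,-c['R'].T@c['t'],c['R'][2],c['fx'])
    for k in ['rail','well_small','well_medium','pot_small','pot_medium','lid_small','lid_medium','pot_big','dough_ring','deli_tub']:
        for r in recognise(n,k)[:3]: 
            e=np.round(r['extent']).astype(int); print(k,round(r['conf'],2),e,np.round(W[min(e[1],383),min(e[0],511)],3))
print(env.observe()['tool_rot'],env.observe()['time_s'])
E
```

```text
pics
top [0.42470217 0.00637851 1.15876551] [ 0.06516091  0.00345382 -0.99786879] 440.5927078161225
rail 0.74 [270 137 151  68] [ 0.62  -0.014  0.116]
well_small 0.8 [229 134  49  50] [0.644 0.092 0.013]
well_medium 0.89 [313 145  46  47] [ 0.622 -0.129  0.014]
well_medium 0.19 [270 140 158  69] [ 0.617 -0.014  0.095]
pot_small 0.72 [131 210  24  24] [0.437 0.341 0.009]
pot_medium 0.6 [290 210  27  20] [ 0.449 -0.071  0.038]
pot_medium 0.58 [388 197  31  29] [ 0.492 -0.329  0.005]
lid_small 0.75 [171 165  19  17] [0.558 0.241 0.013]
lid_small 0.67 [258 251  22  15] [0.343 0.007 0.038]
lid_small 0.52 [229 242  20  14] [0.364 0.081 0.038]
lid_medium 0.59 [286 212  24  23] [ 0.444 -0.061  0.04 ]
pot_big 0.71 [272 136  33  32] [ 0.622 -0.018  0.123]
pot_big 0.22 [271 138 159  71] [ 0.621 -0.017  0.098]
dough_ring 0.63 [344 213  29  21] [ 0.446 -0.216  0.001]
deli_tub 0.97 [187 200  24  27] [0.466 0.189 0.053]
side [ 0.46639983 -1.11294197  0.53293655] [ 0.04359635  0.92550833 -0.37620963] 482.2840115235631
rail 0.78 [307 224  62  76] [ 0.626 -0.094  0.052]
well_small 0.49 [305 194  44  15] [ 0.627 -0.021  0.099]
well_medium 0.51 [230 261  34  30] [ 0.449 -0.243  0.038]
pot_small 0.9 [229 171  15  33] [0.434 0.295 0.047]
pot_medium 0.92 [253 277  38  49] [ 0.493 -0.344  0.061]
lid_small 0.76 [191 218  16  15] [ 0.346 -0.002  0.023]
lid_small 0.72 [202 210  12  14] [0.367 0.076 0.012]
lid_small 0.62 [235 211  18  13] [0.456 0.069 0.012]
lid_medium 0.64 [234 234  25  20] [ 0.455 -0.068  0.012]
pot_big 0.98 [304 208  36  45] [ 0.623 -0.051  0.074]
dough_ring 0.76 [229 260  34  30] [ 0.447 -0.241  0.039]
dough_ring 0.48 [305 195  39  16] [ 0.626 -0.03   0.1  ]
deli_tub 0.76 [239 189  22  28] [0.466 0.162 0.039]
[[-9.46107908e-01  3.23851546e-01  5.74880346e-05]
 [ 3.23851548e-01  9.46107908e-01  2.61249932e-05]
 [-4.59292648e-05  4.33346516e-05 -9.99999998e-01]] 1.1
```

View pics/top0.png

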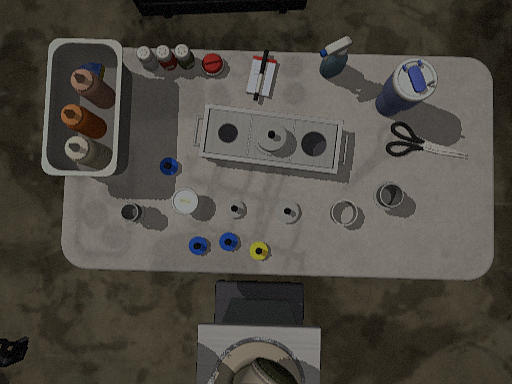

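View pics/side0.png

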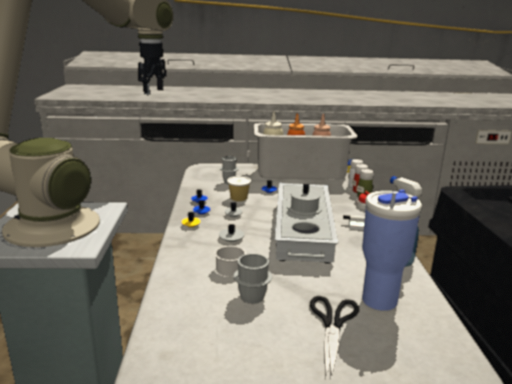

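Top view: the lid look-alikes are blue at (169,166), (199,245) and (229,242), and yellow at (259,251). The steel lids are at (237,209), small, and (290,212), medium. Loose pots: small at (131,212), medium at (389,196). The dough ring (344,212) and tub (185,201) are bystanders. The wells are at (228,133), small, and (313,145), medium, with the big pot between them.

```bash
cat >> h.py <<'E'
from scipy.optimize import least_squares
def fitc(W,c0,zlo,zhi,r,R=.05,n=True):
    """circle of known radius r fitted to points with zlo<z<zhi within R of c0 """
    P=W.reshape(-1,3); m=(P[:,2]>zlo)&(P[:,2]<zhi)&(np.hypot(P[:,0]-c0[0],P[:,1]-c0[1])<R)
    Q=P[m]
    if len(Q)<4: return None
    s=least_squares(lambda p:np.hypot(Q[:,0]-p[0],Q[:,1]-p[1])-r,c0[:2],loss='soft_l1',f_scale=.002)
    return np.round(s.x,4),len(Q),round(float(np.sqrt(np.mean(s.fun**2))),4),np.round(np.median(Q[:,2]),4)
E
python3 - <<'E'
from h import *
for n in ['top','side']:
    z=np.load(f'/tmp/{n}.npz'); W=z['W']
    t=W[(abs(W[...,2])<.02)&(abs(W[...,0]-.45)<.2)&(abs(W[...,1])<.3)]; print(n,'table z',np.nanmedian(t[:,2]))
    for k,c,a,b,r in [('pot_small',(.434,.31),.07,.09,.0208),('pot_medium',(.492,-.33),.07,.09,.0278),('ring',(.446,-.22),.032,.05,.033)]:
        print(k,fitc(W,c,a,b,r))
    for k,c,a,b in [('lid_small',(.455,.07),.008,.02),('lid_med',(.45,-.065),.008,.02),('knob_s',(.455,.07),.03,.045),('knob_m',(.45,-.065),.03,.045),('tub',(.466,.18),.05,.065),('big knob',(.62,-.017),.115,.13)]:
        P=W.reshape(-1,3);m=(P[:,2]>a)&(P[:,2]<b)&(np.hypot(P[:,0]-c[0],P[:,1]-c[1])<.045);Q=P[m]
        if len(Q): print(k,len(Q),Q.mean(0).round(4),((Q.min(0)+Q.max(0))/2).round(4),(Q.max(0)-Q.min(0)).round(4))
# rail pose: top plate points
W=np.load('/tmp/top.npz')['W'];P=W.reshape(-1,3);Q=P[(abs(P[:,2]-.06)<.006)&(abs(P[:,0]-.62)<.12)&(abs(P[:,1]+.015)<.2)]
print(len(Q),cv2.minAreaRect((Q[:,:2]*1000).astype(np.float32)))
c=viewer.calibration('top')
for k in ['well_small','well_medium','lid_small','lid_medium','pot_big','pot_small','pot_medium']:
    for r in pinpoint('top',k)[:2]:pass
im=np.load('/tmp/top.npz')['im'];crop=im[150:270,100:310]
cv2.imwrite('pics/crop0.png',cv2.resize(crop,None,fx=3.8,fy=3.8,interpolation=cv2.INTER_CUBIC)[:,:,::-1])
E
```

```text
top table z 0.00042000841926874725
pot_small (array([0.4337, 0.3245]), 113, 0.0012, np.float64(0.0811))
pot_medium (array([ 0.494 , -0.3145]), 149, 0.0011, np.float64(0.0808))
ring (array([ 0.4485, -0.2077]), 112, 0.0019, np.float64(0.0389))
lid_small 223 [0.4513 0.0715 0.0133] [0.4519 0.0626 0.0136] [0.0445 0.0621 0.0106]
lid_med 405 [ 0.4486 -0.0641  0.0134] [ 0.4485 -0.0641  0.0139] [0.0605 0.0602 0.0118]
knob_s 34 [0.4513 0.072  0.0366] [0.4513 0.0715 0.0359] [0.0129 0.0153 0.0111]
knob_m 35 [ 0.4485 -0.0637  0.0374] [ 0.449  -0.0637  0.0372] [0.0154 0.0157 0.01  ]
tub 541 [0.4654 0.1939 0.0547] [0.4661 0.193  0.0559] [0.0659 0.0635 0.0117]
big knob 44 [ 0.6281 -0.0161  0.123 ] [ 0.6285 -0.0158  0.1216] [0.0161 0.0146 0.0118]
side table z -0.0014525539272415675
pot_small (array([0.4339, 0.3245]), 88, 0.0026, np.float64(0.0759))
pot_medium (array([ 0.4938, -0.3167]), 336, 0.0013, np.float64(0.0762))
ring (array([ 0.4491, -0.2097]), 163, 0.0022, np.float64(0.0363))
lid_small 106 [0.4512 0.0658 0.0118] [0.4516 0.0713 0.0137] [0.0456 0.048  0.0115]
lid_med 231 [ 0.4486 -0.0711  0.0117] [ 0.4487 -0.0669  0.014 ] [0.0606 0.0609 0.0119]
knob_s 21 [0.4513 0.0688 0.0338] [0.4516 0.0707 0.0337] [0.0133 0.0199 0.006 ]
knob_m 28 [ 0.448  -0.0683  0.0341] [ 0.4475 -0.0664  0.0338] [0.0145 0.0186 0.007 ]
tub 169 [0.4653 0.1914 0.0526] [0.4654 0.1918 0.0531] [0.0637 0.0646 0.0062]
big knob 28 [ 0.6287 -0.0199  0.1199] [ 0.6289 -0.0177  0.1192] [0.0149 0.0191 0.0078]
5775 ((629.431884765625, -16.207794189453125), (352.53997802734375, 137.35357666015625), 84.32798767089844)
```

View pics/crop0.png

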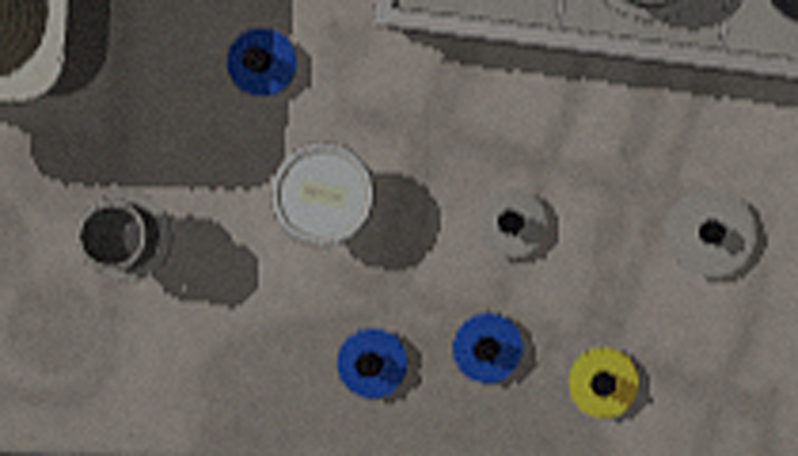

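The crop confirms it: the steel small lid is at (237,209), the steel medium lid at (290,212), and the small pot at (131,212). The blue and yellow ones are decoys. I'm moving above the small pot at (0.434, 0.3245).

Call:
move_arm(plan="-0.051 -0.017 0 0 0 0 0.0854;-0.051 -0.017 0 0 0 0 0.0854;-0.051 -0.017 0 0 0 0 0.0854;-0.051 -0.017 0 0 0 0 0.0854;-0.051 -0.017 0 0 0 0 0.0854;-0.0505 -0.017 0 0 0 0 0.0854;0 0 0 0 0 0 0.0854", grip_force=40)

```text
time_s: 2.33
position: [0.4365, 0.3228, 0.2309]
tool_rot: [[-0.945, 0.328, 0.0], [0.328, 0.945, -0.0], [-0.0, -0.0, -1.0]]
ft_force: [-0.3, 0.4, 0.9]
grip_width: 0.0856
gripper_force: 0.0
```

```bash
cat >> h.py <<'E'
def delta(x,y,z):
    s=env.observe(); R=s['tool_rot']; R=np.array(R); p=np.array(s['position'])
    print('t',s['time_s'],'pos',p.round(4),'F',np.round(s['ft_force'],1),'w',round(s['grip_width'],4),'tool delta',(R.T@(np.array([x,y,z])-p)).round(4),'q',np.round(s['q'],0))
E
python3 - <<'E'
from h import *
im,d,c=snap('wrist','w1.png');W=cloud(c,d)
print(fitc(W,(.434,.3245),.07,.09,.0208)); print(fitc(W,(.434,.3245),.043,.055,.029))
print(-c['R'].T@c['t']); print(np.nanmedian(W[...,2]))
delta(.434,.3245,.05)
E
```

```text
(array([0.4329, 0.3264]), 643, 0.001, np.float64(0.0823))
(array([0.4364, 0.3253]), 805, 0.0053, np.float64(0.0498))
[0.35837096 0.34906947 0.37447564]
0.0012722176666124276
t 2.375 pos [0.435 0.324 0.231] F [-0.4  0.1  0.3] w 0.0857 tool delta [0.0011 0.0002 0.181 ] q [ 24.  21.  76.   0.  83. -47.]
```

View pics/w1.png

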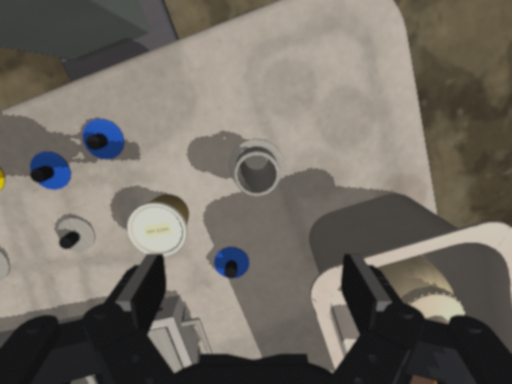

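The wrist view shows the small pot at (258,170), tub at (157,228) and decoys. The pot's rim fit agrees with the top camera within 2 mm. Next I descend and grasp.

Call:
move_arm(plan="0.0016 0.0005 0.05 0 0 0 0.0854;0 0 0.05 0 0 0 0.0854;0 0 0.05 0 0 0 0.0854;0 0 0.029 0 0 0 0.0854;0 0 0 0 0 0 0.0854;0 0 0 0 0 0 0.03;0 0 0 0 0 0 0.03;0 0 0 0 0 0 0.03;0 0 0 0 0 0 0.03;0 0 0 0 0 0 0.03", grip_force=40)

```text
time_s: 3.62
position: [0.4333, 0.3263, 0.0538]
tool_rot: [[-0.946, 0.324, 0.002], [0.324, 0.946, 0.001], [-0.002, 0.002, -1.0]]
ft_force: [-0.9, 0.9, 6.5]
grip_width: 0.0425
gripper_force: 40.0
```

Call:
move_arm(plan="0 0 -0.02 0 0 0 0.03;0 0 -0.05 0 0 0 0.03;0 0 -0.06 0 0 0 0.03;-0.045 -0.0255 0 0 0 0 0.03;-0.045 -0.0255 0 0 0 0 0.03;-0.045 -0.0255 0 0 0 0 0.03;-0.045 -0.0255 0 0 0 0 0.03;-0.045 -0.0255 0 0 0 0 0.03;-0.045 -0.0255 0 0 0 0 0.03;0 0 0 0 0 0 0.03;0 0 0 0 0 0 0.03")

```text
time_s: 5.0
position: [0.6382, 0.094, 0.1825]
tool_rot: [[-0.946, 0.324, -0.0], [0.324, 0.946, 0.0], [0.0, 0.0, -1.0]]
ft_force: [-0.2, -0.4, 0.1]
grip_width: 0.0421
gripper_force: 41.0
```

```bash
cat >> h.py <<'E'
def railfit(W):
    P=W.reshape(-1,3);Q=P[(abs(P[:,2]-.06)<.006)&(abs(P[:,0]-.63)<.12)&(abs(P[:,1]+.015)<.2)]
    print(len(Q),cv2.minAreaRect((Q[:,:2]*1000).astype(np.float32)))
E
python3 - <<'E'
from h import *
delta(.640,.0923,.07)
im,d,c=snap('top','t2.png');W=cloud(c,d)
im,d,c=snap('wrist','w2.png');W=cloud(c,d); P=W.reshape(-1,3)
s=env.observe()['position']
Q=P[(np.hypot(P[:,0]-s[0],P[:,1]-s[1])<.05)&(P[:,2]>.1)&(P[:,2]<.26)];print(len(Q), np.histogram(Q[:,2],bins=16,range=(.1,.26)))
E
```

```text
t 5.0 pos [0.6382 0.094  0.1825] F [-0.2 -0.4  0.1] w 0.0421 tool delta [-0.0023 -0.0011  0.1125] q [ -2.  33.  62.   0.  84. -73.]
28394 (array([   0,    0,    0,   24,  134,  378,  501, 2683, 1543, 2307, 2665,
       3104, 1438, 3856, 5093, 4668]), array([0.1 , 0.11, 0.12, 0.13, 0.14, 0.15, 0.16, 0.17, 0.18, 0.19, 0.2 ,
       0.21, 0.22, 0.23, 0.24, 0.25, 0.26]))
```

View pics/w2.png

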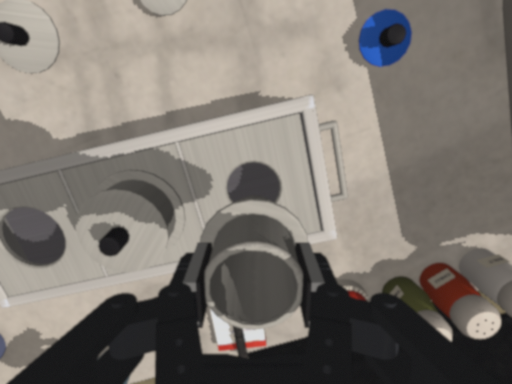

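The wrist view shows the small pot held level between the fingers (mouth at about (253,285)) and its well below at (253,187). I'll measure both in this one picture.

```bash
cat >> h.py <<'E'
def hole(c,d,cen,r,h=.06):
    """rim of a hole in plane z=h: shift of known-radius circle s.t. plate pixels lie outside, lower pixels inside"""
    W=cloud(c,d); v,u=np.indices(d.shape)
    K=np.stack([(u-c['cx'])/c['fx'],(v-c['cy'])/c['fy'],np.ones(d.shape)],-1)@c['R']; o=-c['R'].T@c['t']
    X=o+K*((h-o[2])/K[...,2])[...,None]
    near=np.hypot(X[...,0]-cen[0],X[...,1]-cen[1])<r+.018
    near&=d>0
    pl=near&(abs(W[...,2]-h)<.005); lo=near&(W[...,2]<h-.008)
    A=X[pl][:,:2];B=X[lo][:,:2]
    f=lambda p:(np.hypot(*(A-p).T)<r).sum()+(np.hypot(*(B-p).T)>r).sum()
    g=[(f(np.array([x,y])),x,y) for x in np.arange(cen[0]-.008,cen[0]+.008,.0005) for y in np.arange(cen[1]-.008,cen[1]+.008,.0005)]
    g=np.array(g);m=g[g[:,0]<=g[:,0].min()*1.05+3]; print('hole',m[:,1:].mean(0).round(4),'bad',g[:,0].min(),len(A),len(B),'spread',np.ptp(m[:,1:],axis=0).round(4))
E
python3 - <<'E'
from h import *
im,d,c=snap('wrist'); s=env.observe()['position'];print(s.round(4));W=cloud(c,d)
P=W.reshape(-1,3);
hole(c,d,(.64,.0923),.0245); hole(c,d,(.6186,-.1247),.0315)
# rim of held pot: highest points in image box
Q=W[230:335,205:303].reshape(-1,3);Q=Q[np.hypot(Q[:,0]-s[0],Q[:,1]-s[1])<.03]
h,e=np.histogram(Q[:,2],bins=30,range=(.18,.24));print(h,e[[0,-1]])
for a in (.205,.207,.209,.211,.213): print(a,fitc(Q,s[:2],a,a+.004,.0208))
print('knob'); Q=P[(np.hypot(P[:,0]-.628,P[:,1]+.016)<.03)&(P[:,2]>.118)&(P[:,2]<.13)];print(Q.mean(0))
im,d,c=snap('top');hole(c,d,(.64,.0923),.0245); hole(c,d,(.6186,-.1247),.0315);W=cloud(c,d);print(fitc(W,s[:2],.2,.225,.0208))
E
```

```text
[0.638  0.0948 0.1828]
hole [0.64   0.0928] bad 44.0 3156 1601 spread [0. 0.]
hole [ 0.6181 -0.123 ] bad 312.0 3584 2709 spread [0.001  0.0015]
[ 178  183  203  224  270  267  310  347  403  404  437  441  434  401
  357 1469  678   25    3    0    0    0    0    0    0    0    0    0
    0    0] [0.18 0.24]
0.205 (array([0.6367, 0.0944]), 777, 0.0008, np.float64(0.2068))
0.207 (array([0.6367, 0.0944]), 978, 0.0009, np.float64(0.2098))
0.209 (array([0.6374, 0.094 ]), 2313, 0.001, np.float64(0.2116))
0.211 (array([0.6377, 0.0939]), 1724, 0.001, np.float64(0.2119))
0.213 (array([0.6392, 0.0935]), 66, 0.0014, np.float64(0.2138))
knob
[ 0.62788845 -0.0136096   0.12394179]
hole [0.6401 0.092 ] bad 0.0 21 6 spread [0.016 0.016]
hole [ 0.6177 -0.1243] bad 11.0 713 469 spread [0.0005 0.001 ]
(array([0.6376, 0.0929]), 27, 0.0011, np.float64(0.2106))
```

Call:
move_arm(plan="-0.0026 0 0 0 0 0 0.03;0 0 0.04 0 0 0 0.03;0 0 0.03 0 0 0 0.03;0 0 0.02 0 0 0 0.03;0 0 0.012 0 0 0 0.03;0 0 0.006 0 0 0 0.03;0 0 0.004 0 0 0 0.03;0 0 0 0 0 0 0.03")

```text
time_s: 6.2
position: [0.6413, 0.0929, 0.0706]
tool_rot: [[-0.946, 0.324, 0.0], [0.324, 0.946, -0.0], [-0.0, 0.0, -1.0]]
ft_force: [-0.4, -0.4, -1.3]
grip_width: 0.0427
gripper_force: 41.0
```

Call:
move_arm(plan="0 0 0.002 0 0 0 0.03;0 0 0.001 0 0 0 0.03;0 0 0 0 0 0 0.05;0 0 0 0 0 0 0.062;0 0 0 0 0 0 0.062;0 0 -0.04 0 0 0 0.062;0 0 -0.06 0 0 0 0.062;0 0 -0.03 0 0 0 0.062;0 0 0 0 0 0 0.062")

```text
time_s: 7.32
position: [0.6419, 0.0929, 0.1999]
tool_rot: [[-0.946, 0.324, 0.005], [0.324, 0.946, -0.0], [-0.005, 0.001, -1.0]]
ft_force: [-0.5, 0.9, -1.1]
grip_width: 0.0622
gripper_force: 0.0
```

Run:
```python
from h import *
im,d,c=snap('wrist','w3.png');W=cloud(c,d)
for a in (.09,.094,.098): print(fitc(W,(.64,.0925),a,a+.006,.0208,R=.03))
P=W.reshape(-1,3);Q=P[(np.hypot(P[:,0]-.64,P[:,1]-.0925)<.035)&(P[:,2]>.085)&(P[:,2]<.12)]; print(Q[:,2].max())
Q=Q[Q[:,2]>.094];A=np.c_[Q[:,:2]-[.64,.0925],np.ones(len(Q))];print(np.linalg.lstsq(A,Q[:,2],rcond=None)[0])
Q=P[(np.hypot(P[:,0]-.64,P[:,1]-.0925)>.024)&(np.hypot(P[:,0]-.64,P[:,1]-.0925)<.029)&(P[:,2]>.05)&(P[:,2]<.085)];A=np.c_[Q[:,:2]-[.64,.0925],np.ones(len(Q))];print('flange',np.linalg.lstsq(A,Q[:,2],rcond=None)[0])
delta(.494,-.3152,.052)
```

```text
(array([0.6403, 0.0929]), 157, 0.0007, np.float64(0.093))
(array([0.6414, 0.0924]), 679, 0.0011, np.float64(0.0976))
(array([0.6415, 0.0923]), 212, 0.0009, np.float64(0.0984))
0.09989670658014117
[-0.0065077  -0.00044805  0.09747782]
flange [ 0.05273273 -0.01304704  0.06505   ]
t 7.375 pos [0.6412 0.0928 0.1976] F [-0.  -0.1 -0.5] w 0.0622 tool delta [ 0.0072 -0.4338  0.1455] q [ -2.  33.  61.  -0.  86. -73.]
```

View pics/w3.png

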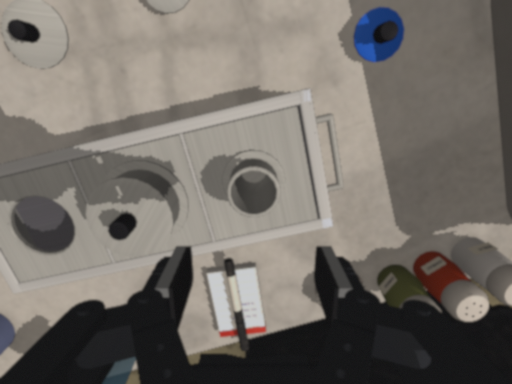

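The wrist view shows the small pot hanging in its well at (253,187). Its rim is level at 97.5 mm (97 expected), so it is seated. Next is the small lid.

Call:
move_arm(plan="0.0432 -0.0204 0 0 0 0 0.05;0.0432 -0.0204 0 0 0 0 0.05;0.0432 -0.0204 0 0 0 0 0.05;0.0432 -0.0204 0 0 0 0 0.05;0 0 0.05 0 0 0 0.05;0 0 0.05 0 0 0 0.05;0 0 0 0 0 0 0.05;0 0 0 0 0 0 0.05")

```text
time_s: 8.38
position: [0.4517, 0.0716, 0.0982]
tool_rot: [[-0.946, 0.324, 0.001], [0.324, 0.946, -0.0], [-0.001, 0.0, -1.0]]
ft_force: [-0.2, -0.0, 0.2]
grip_width: 0.05
gripper_force: 0.0
```

Run:
```python
from h import *
im,d,c=snap('wrist');W=cloud(c,d);P=W.reshape(-1,3)
print(fitc(W,(.4513,.0717),.009,.016,.016,R=.026))
Q=P[(np.hypot(P[:,0]-.4513,P[:,1]-.0717)<.02)&(P[:,2]>.034)&(P[:,2]<.042)];print(len(Q),(Q.min(0)+Q.max(0))/2,np.ptp(Q,axis=0))
delta(.4513,.0717,.017)
```

```text
(array([0.4519, 0.0727]), 2170, 0.0046, np.float64(0.0142))
410 [0.45079608 0.07296604 0.03690142] [0.01619719 0.01628167 0.0057621 ]
t 8.425 pos [0.452  0.0716 0.0986] F [-0.3 -0.  -0.7] w 0.05 tool delta [ 0.0009 -0.0001  0.0816] q [ -6.  22. 100.  -0.  58. -77.]
```

Call:
move_arm(plan="0.001 0 0.04 0 0 0 0.05;0 0 0.03 0 0 0 0.05;0 0 0.011 0 0 0 0.05;0 0 0 0 0 0 0.05;0 0 0 0 0 0 0.005;0 0 0 0 0 0 0.005;0 0 0 0 0 0 0.005;0 0 0 0 0 0 0.005;0 0 0 0 0 0 0.005", grip_force=40)

```text
time_s: 9.55
position: [0.4509, 0.0719, 0.0173]
tool_rot: [[-0.946, 0.324, 0.002], [0.324, 0.946, -0.0], [-0.002, 0.001, -1.0]]
ft_force: [-0.4, -0.1, 7.2]
grip_width: 0.0157
gripper_force: 38.9
```

Call:
move_arm(plan="0 0 -0.025 0 0 0 0.005;0 0 -0.05 0 0 0 0.005;0 0 -0.055 0 0 0 0.005;-0.0432 0.0202 0 0 0 0 0.005;-0.0432 0.0202 0 0 0 0 0.005;-0.0432 0.0202 0 0 0 0 0.005;-0.0432 0.0202 0 0 0 0 0.005;0 0 0 0 0 0 0.005;0 0 0 0 0 0 0.005")

```text
time_s: 10.68
position: [0.6393, 0.0925, 0.1463]
tool_rot: [[-0.946, 0.324, -0.001], [0.324, 0.946, -0.0], [0.001, -0.0, -1.0]]
ft_force: [-0.3, 0.0, -0.8]
grip_width: 0.0154
gripper_force: 39.2
```

Run:
```python
from h import *
im,d,c=snap('wrist','w4.png');W=cloud(c,d);P=W.reshape(-1,3)
delta(.641,.0927,.105)
s=env.observe()['position']
print('pot',fitc(W,(.64,.0925),.094,.1,.0208,R=.03))
Q=P[(np.hypot(P[:,0]-s[0],P[:,1]-s[1])<.04)&(P[:,2]>.11)&(P[:,2]<.16)];h,e=np.histogram(Q[:,2],bins=25,range=(.11,.16));print(h)
D=Q[(Q[:,2]>.138)&(Q[:,2]<.147)];print((D.min(0)+D.max(0))/2,np.ptp(D,axis=0))
np.save('/tmp/D',Q)
```

```text
t 10.725 pos [0.6391 0.0924 0.1466] F [ 0.2 -0.8 -0.5] w 0.0154 tool delta [-0.0017  0.0009  0.0416] q [ -2.  35.  65.  -0.  80. -73.]
pot (array([0.6413, 0.0923]), 504, 0.001, np.float64(0.0976))
[   0    0    0    0    0    0    0    0    0    0    0    0    0    0
   16  239 2082  166    6   48   90  118  176  152  188]
[0.63912884 0.09216297 0.14239363] [0.04805873 0.04668633 0.00702351]
```

View pics/w4.png

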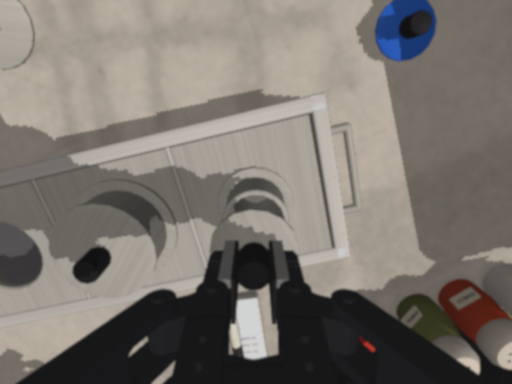

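The wrist view shows the small lid held level at (254,240), just above the pot's mouth at (254,195). I'll shift it 2 mm and lower.

Call:
move_arm(plan="-0.0018 0.0005 0 0 0 0 0.005;0 0 0.02 0 0 0 0.005;0 0 0.012 0 0 0 0.005;0 0 0.006 0 0 0 0.005;0 0 0.003 0 0 0 0.005;0 0 0.0015 0 0 0 0.005;0 0 0 0 0 0 0.005")

```text
time_s: 11.6
position: [0.642, 0.0923, 0.1045]
tool_rot: [[-0.946, 0.324, 0.001], [0.324, 0.946, -0.0], [-0.001, 0.0, -1.0]]
ft_force: [-1.9, 0.7, 2.3]
grip_width: 0.0156
gripper_force: 39.3
```

Call:
move_arm(plan="0 0 0 0 0 0 0.03;0 0 0 0 0 0 0.04;0 0 0 0 0 0 0.04;0 0 -0.03 0 0 0 0.04;0 0 -0.06 0 0 0 0.06;0 0 -0.035 0 0 0 0.085;0 0 0 0 0 0 0.085;0 0 0 0 0 0 0.085")

```text
time_s: 12.6
position: [0.6414, 0.0923, 0.2277]
tool_rot: [[-0.946, 0.324, -0.002], [0.324, 0.946, 0.0], [0.002, -0.001, -1.0]]
ft_force: [-0.1, -1.0, -1.1]
grip_width: 0.0854
gripper_force: 0.0
```

```bash
cat >> h.py <<'E'
def tilt(W,cen,r,a,b):
    P=W.reshape(-1,3);k=np.hypot(P[:,0]-cen[0],P[:,1]-cen[1]);Q=P[(k<r)&(k>.01)&(P[:,2]>a)&(P[:,2]<b)]
    A=np.c_[Q[:,:2]-cen,np.ones(len(Q))];print('tilt,z',np.linalg.lstsq(A,Q[:,2],rcond=None)[0].round(4),len(Q),'mid',((Q.min(0)+Q.max(0))/2).round(4),np.ptp(Q,axis=0).round(4))
E
python3 - <<'E'
from h import *
im,d,c=snap('wrist','w5.png');W=cloud(c,d)
tilt(W,(.641,.0925),.03,.092,.109)
hole(c,d,(.6181,-.1243),.0315)
delta(.494,-.3152,.22)
E
```

```text
tilt,z [ 0.0022 -0.003   0.1012] 1541 mid [0.6417 0.0917 0.1007] [0.0473 0.0469 0.0056]
hole [ 0.6182 -0.1225] bad 216.0 3752 2170 spread [0.002 0.003]
t 12.65 pos [0.6413 0.0923 0.2273] F [-0.2  0.6  0.9] w 0.0848 tool delta [ 0.0074 -0.4332  0.0076] q [ -2.  32.  57.  -0.  91. -73.]
```

View pics/w5.png

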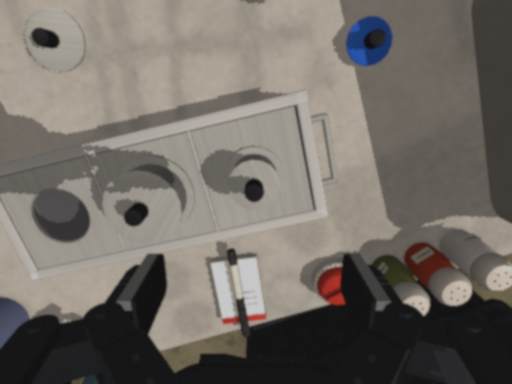

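The small lid sits flat at 101 mm in the wrist view, at (254,189). Next is the medium pot.

Call:
move_arm(plan="0.0009 -0.0541 0 0 0 0 0.085;0.0009 -0.0541 0 0 0 0 0.085;0.0009 -0.0541 0 0 0 0 0.085;0.0009 -0.0541 0 0 0 0 0.085;0.0009 -0.0541 0 0 0 0 0.085;0.0009 -0.0541 0 0 0 0 0.085;0.0009 -0.0541 0 0 0 0 0.085;0.0009 -0.0541 0 0 0 0 0.085;0 0 0 0 0 0 0.085;0 0 0 0 0 0 0.085")

```text
time_s: 13.9
position: [0.4947, -0.3143, 0.2278]
tool_rot: [[-0.946, 0.324, -0.001], [0.324, 0.946, 0.002], [0.002, 0.001, -1.0]]
ft_force: [0.0, 1.0, 1.1]
grip_width: 0.0847
gripper_force: 0.0
```

Run:
```python
from h import *
im,d,c=snap('wrist');W=cloud(c,d)
print(fitc(W,(.494,-.3152),.077,.087,.0278,R=.04))
delta(.494,-.3152,.052)
```

```text
(array([ 0.4934, -0.3145]), 716, 0.0011, np.float64(0.0825))
t 13.95 pos [ 0.495  -0.3138  0.2281] F [-0.8  0.4 -0.2] w 0.0846 tool delta [ 0.0003 -0.0017  0.1761] q [ -44.   26.   69.    0.   86. -115.]
```

Call:
move_arm(plan="0.001 -0.001 0.05 0 0 0 0.0854;0 0 0.05 0 0 0 0.0854;0 0 0.05 0 0 0 0.0854;0 0 0.025 0 0 0 0.0854;0 0 0 0 0 0 0.0854;0 0 0 0 0 0 0.045;0 0 0 0 0 0 0.045;0 0 0 0 0 0 0.045;0 0 0 0 0 0 0.045", grip_force=45)

```text
time_s: 15.08
position: [0.4944, -0.3155, 0.0559]
tool_rot: [[-0.946, 0.324, 0.003], [0.324, 0.946, -0.002], [-0.003, -0.001, -1.0]]
ft_force: [0.8, 2.5, 5.2]
grip_width: 0.0578
gripper_force: 47.5
```

Call:
move_arm(plan="0 0 -0.02 0 0 0 0.045;0 0 -0.05 0 0 0 0.045;0 0 -0.06 0 0 0 0.045;-0.0111 0.0443 0 0 0 0 0.045;-0.0111 0.0443 0 0 0 0 0.045;-0.0111 0.0443 0 0 0 0 0.045;-0.0111 0.0443 0 0 0 0 0.045;-0.0111 0.0443 0 0 0 0 0.045;0 0 0 0 0 0 0.045;0 0 0 0 0 0 0.045")

```text
time_s: 16.32
position: [0.6176, -0.124, 0.1844]
tool_rot: [[-0.946, 0.324, 0.0], [0.324, 0.946, -0.001], [-0.001, -0.0, -1.0]]
ft_force: [-0.1, 0.1, -1.6]
grip_width: 0.0575
gripper_force: 49.0
```

Run:
```python
from h import *
delta(.618,-.1235,.07)
im,d,c=snap('wrist','w6.png');W=cloud(c,d);s=env.observe()['position']
hole(c,d,(.618,-.1235),.0315)
Q=W[200:345,180:330].reshape(-1,3);Q=Q[np.hypot(Q[:,0]-s[0],Q[:,1]-s[1])<.036]
h,e=np.histogram(Q[:,2],bins=20,range=(.2,.22));print(h)
for a in (.207,.209,.211,.213): print(a,fitc(Q,s[:2],a,a+.004,.0278))
im,d,c=snap('top');W=cloud(c,d);print(fitc(W,s[:2],.2,.225,.0278))
```

```text
t 16.325 pos [ 0.6176 -0.124   0.1844] F [-0.1  0.1 -1.6] w 0.0575 tool delta [-0.0002  0.0006  0.1144] q [-22.  32.  65.  -0.  83. -93.]
hole [ 0.6185 -0.124 ] bad 27.0 3401 1782 spread [0. 0.]
[ 277  278  319  321  294  305  266  248  221  361  792 1384  683  108
   74   58   82   58   61   68]
0.207 (array([ 0.6151, -0.1241]), 1622, 0.0015, np.float64(0.2099))
0.209 (array([ 0.6158, -0.1244]), 3220, 0.0013, np.float64(0.2113))
0.211 (array([ 0.6161, -0.1245]), 2249, 0.0013, np.float64(0.2118))
0.213 (array([ 0.6151, -0.124 ]), 322, 0.0023, np.float64(0.2148))
(array([ 0.6152, -0.1251]), 53, 0.0042, np.float64(0.2106))
```

View pics/w6.png

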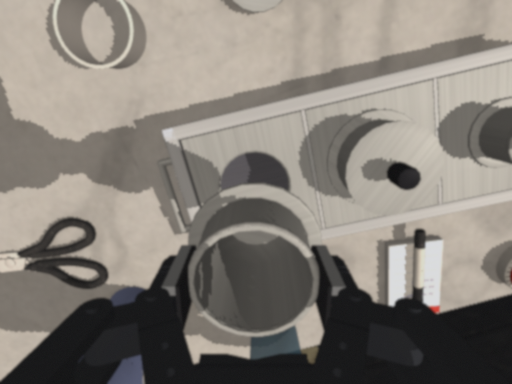

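The medium pot is held level, with its mouth at (254,280) and its well at (255,180). Measured shift is 2.4 mm.

Call:
move_arm(plan="-0.0022 0.001 0 0 0 0 0.045;0 0 0.04 0 0 0 0.045;0 0 0.03 0 0 0 0.045;0 0 0.02 0 0 0 0.045;0 0 0.012 0 0 0 0.045;0 0 0.006 0 0 0 0.045;0 0 0.004 0 0 0 0.045;0 0 0 0 0 0 0.045")

```text
time_s: 17.42
position: [0.6203, -0.1237, 0.0721]
tool_rot: [[-0.946, 0.324, 0.001], [0.324, 0.946, -0.0], [-0.001, -0.0, -1.0]]
ft_force: [0.3, -0.0, -1.4]
grip_width: 0.0569
gripper_force: 49.0
```

Call:
move_arm(plan="0 0 0.002 0 0 0 0.045;0 0 0.0005 0 0 0 0.045;0 0 0 0 0 0 0.065;0 0 0 0 0 0 0.075;0 0 0 0 0 0 0.075;0 0 -0.04 0 0 0 0.075;0 0 -0.06 0 0 0 0.075;0 0 -0.03 0 0 0 0.075;0 0 0 0 0 0 0.05")

```text
time_s: 18.55
position: [0.621, -0.1239, 0.2018]
tool_rot: [[-0.946, 0.324, 0.005], [0.324, 0.946, -0.002], [-0.005, -0.0, -1.0]]
ft_force: [-0.4, -0.9, -1.5]
grip_width: 0.0585
gripper_force: 0.0
```

Run:
```python
from h import *
im,d,c=snap('wrist','w7.png');W=cloud(c,d)
print(fitc(W,(.619,-.1238),.094,.1,.0278,R=.037)); tilt(W,(.619,-.1238),.035,.094,.105)
delta(.4485,-.064,.098)
```

```text
(array([ 0.6195, -0.1236]), 890, 0.001, np.float64(0.0975))
tilt,z [-0.0063  0.0011  0.0974] 890 mid [ 0.62   -0.1237  0.0969] [0.0594 0.0591 0.0057]
t 18.6 pos [ 0.6202 -0.1236  0.1996] F [ 0.   0.4 -0.3] w 0.0515 tool delta [0.1819 0.0008 0.1014] q [-22.  31.  63.   0.  85. -93.]
```

Seated: the rim is level at 97.4 mm. Next is the medium lid.

Call:
move_arm(plan="0.0455 0 0 0 0 0 0.05;0.0455 0 0 0 0 0 0.05;0.0455 0 0 0 0 0 0.05;0.0455 0 0 0 0 0 0.05;0 0 0.05 0 0 0 0.05;0 0 0.05 0 0 0 0.05;0 0 0 0 0 0 0.05;0 0 0 0 0 0 0.05")

```text
time_s: 19.6
position: [0.4485, -0.0649, 0.1001]
tool_rot: [[-0.946, 0.324, 0.0], [0.324, 0.946, -0.0], [-0.001, -0.0, -1.0]]
ft_force: [-0.1, 0.1, 0.6]
grip_width: 0.05
gripper_force: 0.0
```

Run:
```python
from h import *
im,d,c=snap('wrist');W=cloud(c,d);P=W.reshape(-1,3)
Q=P[(np.hypot(P[:,0]-.4485,P[:,1]+.064)<.02)&(P[:,2]>.034)&(P[:,2]<.042)];print(len(Q),(Q.min(0)+Q.max(0))/2,np.ptp(Q,axis=0))
delta(.4485,-.0635,.017)
```

```text
398 [ 0.44796179 -0.06322034  0.03678964] [0.01617969 0.01617733 0.00554163]
t 19.65 pos [ 0.4488 -0.065   0.1006] F [-0.   0.3 -0.1] w 0.05 tool delta [0.0009 0.0013 0.0836] q [-23.  21. 101.  -0.  58. -94.]
```

Call:
move_arm(plan="0.001 0.0013 0.04 0 0 0 0.05;0 0 0.03 0 0 0 0.05;0 0 0.013 0 0 0 0.05;0 0 0 0 0 0 0.05;0 0 0 0 0 0 0.005;0 0 0 0 0 0 0.005;0 0 0 0 0 0 0.005;0 0 0 0 0 0 0.005;0 0 0 0 0 0 0.005", grip_force=40)

```text
time_s: 20.78
position: [0.448, -0.0634, 0.0174]
tool_rot: [[-0.946, 0.324, 0.002], [0.324, 0.946, -0.001], [-0.002, -0.0, -1.0]]
ft_force: [-0.4, -0.6, 7.1]
grip_width: 0.0153
gripper_force: 38.9
```

Call:
move_arm(plan="0 0 -0.025 0 0 0 0.005;0 0 -0.05 0 0 0 0.005;0 0 -0.055 0 0 0 0.005;-0.0455 -0.0003 0 0 0 0 0.005;-0.0455 -0.0003 0 0 0 0 0.005;-0.0455 -0.0003 0 0 0 0 0.005;-0.0455 -0.0003 0 0 0 0 0.005;0 0 0 0 0 0 0.005;0 0 0 0 0 0 0.005")

```text
time_s: 21.9
position: [0.6186, -0.1229, 0.1463]
tool_rot: [[-0.946, 0.324, -0.001], [0.324, 0.946, 0.0], [0.001, 0.0, -1.0]]
ft_force: [-0.3, 1.4, -0.7]
grip_width: 0.0154
gripper_force: 39.1
```

Run:
```python
from h import *
im,d,c=snap('wrist');W=cloud(c,d);P=W.reshape(-1,3)
delta(.6198,-.1236,.105)
s=env.observe()['position']
print('pot',fitc(W,(.6195,-.1236),.094,.1,.0278,R=.037))
tilt(W,s[:2],.04,.136,.15)
```

```text
t 21.95 pos [ 0.6184 -0.1228  0.1466] F [ 0.7  0.3 -0.9] w 0.0154 tool delta [-0.0016 -0.0004  0.0416] q [-22.  34.  68.  -0.  78. -93.]
pot (array([ 0.6195, -0.1236]), 604, 0.001, np.float64(0.0976))
tilt,z [ 8.000e-04 -1.000e-04  1.431e-01] 4885 mid [ 0.6189 -0.1239  0.1445] [0.0622 0.0615 0.0108]
```

Call:
move_arm(plan="-0.001 0 0 0 0 0 0.005;0 0 0.02 0 0 0 0.005;0 0 0.012 0 0 0 0.005;0 0 0.006 0 0 0 0.005;0 0 0.003 0 0 0 0.005;0 0 0.0015 0 0 0 0.005;0 0 0 0 0 0 0.005")

```text
time_s: 22.82
position: [0.6203, -0.1236, 0.1045]
tool_rot: [[-0.946, 0.324, 0.001], [0.324, 0.946, -0.0], [-0.001, -0.0, -1.0]]
ft_force: [-1.6, 0.8, 2.9]
grip_width: 0.0153
gripper_force: 39.4
```

Call:
move_arm(plan="0 0 0 0 0 0 0.03;0 0 0 0 0 0 0.04;0 0 0 0 0 0 0.04;0 0 -0.03 0 0 0 0.04;0 0 -0.06 0 0 0 0.04;0 0 -0.06 0 0 0 0.04;0.05 0 0 0 0 0 0.04;0.06 0 0 0 0 0 0.04;0.06 0 0 0 0 0 0.04;0 0 0 0 0 0 0.04;0 0 0 0 0 0 0.04")

```text
time_s: 24.2
position: [0.46, -0.0688, 0.2544]
tool_rot: [[-0.946, 0.324, 0.002], [0.324, 0.946, -0.001], [-0.002, -0.0, -1.0]]
ft_force: [0.1, 0.4, -0.8]
grip_width: 0.0397
gripper_force: 0.0
```

Run:
```python
from h import *
for n in ['top','side']:
    im,d,c=snap(n,n+'9.png');W=cloud(c,d)
    tilt(W,(.6198,-.1236),.036,.092,.109); tilt(W,(.641,.0925),.028,.092,.109)
    print('ring',fitc(W,(.4485,-.208),.032,.05,.033)); tilt(W,(.466,.193),.04,.05,.065);tilt(W,(.6283,-.016),.04,.092,.11)
```

```text
tilt,z [ 0.0041 -0.0003  0.1006] 444 mid [ 0.6203 -0.1248  0.0994] [0.062  0.0611 0.0145]
tilt,z [ 0.0031 -0.0063  0.1003] 239 mid [0.6414 0.0911 0.1006] [0.0472 0.0444 0.0102]
ring None
tilt,z [-0.0089 -0.0016  0.0547] 510 mid [0.4661 0.194  0.056 ] [0.0659 0.0658 0.0119]
tilt,z [-0.0056 -0.0013  0.1006] 658 mid [ 0.6296 -0.0164  0.1005] [0.072  0.0732 0.0131]
tilt,z [0.0082 0.0342 0.0984] 244 mid [ 0.6203 -0.127   0.1002] [0.0604 0.0598 0.0164]
tilt,z [0.0305 0.059  0.0983] 95 mid [0.6423 0.0867 0.1001] [0.0457 0.0418 0.0161]
ring (array([ 0.4488, -0.2095]), 187, 0.0024, np.float64(0.0362))
tilt,z [ 0.0035 -0.0055  0.0526] 164 mid [0.4655 0.1939 0.0533] [0.0636 0.0757 0.0066]
tilt,z [0.01   0.0312 0.0983] 269 mid [ 0.629  -0.0199  0.1006] [0.0723 0.0706 0.0171]
```

View pics/top9.png

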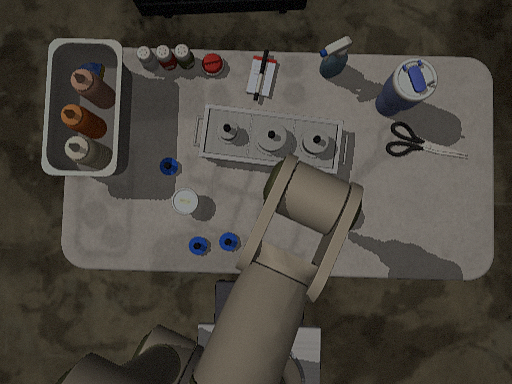

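View pics/side9.png

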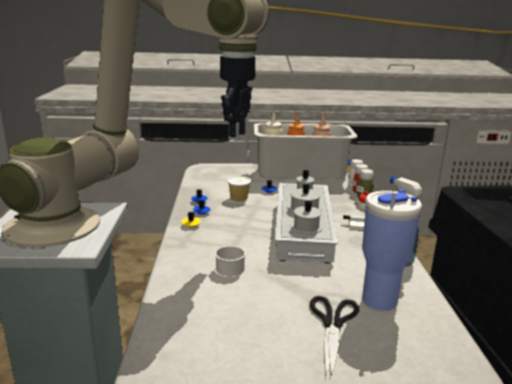

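The top view shows all three pots covered in the rail at (228,131), (272,137) and (317,143). The lids are flat at about 100.5 mm, the ring and tub have not moved, and the gripper is clear. I'm handing the job in.

```bash
python3 -c "
from rig import env
print(env.close_job())"
```

```text
the job is handed in; nothing more can be done
None
```

The job is handed in after about 24 s of robot time: both pots hang fully down in their own wells with the right steel lids seated flat, and the big pot, dough ring and deli tub measured unmoved to within camera accuracy (1–3 mm).

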